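# Hang the ear defenders over the bar

## Task

Tidy away the ear defenders with the bulky cups: hang them over the bar of the wooden stand, so that the padded band rests on the bar between the two posts and one cup hangs on each side. Leave the slim headphones standing where they are, and let go of the ear defenders when they hang still. Mind the lamp's pull knob that hangs over the right of the bench.

Things in the scene. Friction and masses are not known exactly. Their poses are not given: they have to be found in the camera images.
- ear_defenders: Bulky ear defenders: an upturned U standing on its two deep grey cups. Origin on the underside midway between the cups; z up, x from cup to cup, y across the band; alike either way round. 144 mm high, 128 mm in x. Each cup 33 mm thick in x, 62 mm in y, 74 mm high; gap between them 60 mm. Band a half ring, inner radius 46 mm, inside of its crown 116 mm above the origin. 0.13 to 0.25 kg, rigid.
- band_pad (a point): Middle of the top face of the grey pad on the band's crown, 144 mm above the ear defenders' origin; axes as theirs. The pad is 26 mm wide in y, 28 mm thick, about 25 mm long in x before it slopes down with the band. To grasp: from above, closing along y, fingertips at most 20 mm below the top, so that they stay clear of the bar beneath the band.
- slim_headphones: Slim headphones of the same plain materials, also standing upright: thin cups (12 mm thick, 48 mm wide, 50 mm high) and a bare narrow band 13 mm wide without a pad; 112 mm high, 108 mm from side to side. Origin on the underside midway between the cups, x from cup to cup. To be left alone.
- bar_stand: Fixed wooden stand with a horizontal steel bar. Origin on the bench under the middle of the bar, which runs along the stand's y axis. Bar 16 mm in diameter, its top 145 mm above the bench, 214 mm free between two posts (18 mm thick, 162 mm high, at y = -116 and +116 mm) on feet 110 mm long in x, 16 mm high, joined by a low rod. Hung ear defenders have their origin about 29 mm above the bench.
- below_lamp_pull (a point): Point on the bench straight below the bench lamp's small pull knob (12 mm across), which hangs stiffly on its cord with its lower end 530 mm above this point, at the right of the bench; always in the same place. Nothing to do with it, but an arm that sweeps in from the right must not run its wrist or forearm into the knob; passing it on the robot's side is safe.

How it is judged:
By the outcome, as a careful person would: the job done as asked, in the order asked, and still so for the second after the job is handed in, with the robot touching nothing.
It also fails if it takes over 38 s, if anything falls off the work surface, if the arm or the gripper's body presses on something with over 40 N, if the wrist force passes 120 N, or if a joint passes its speed limit or range.

## Robot

A 6-joint arm with a two-finger parallel gripper is mounted at the origin on a cart in front of the work surface, level with it; the furniture and walls round the work are solid. World frame = base frame: x ahead of the robot, y to its left, z up, the work surface at z = 0. Lengths are in mm, angles in rad, forces in N, time in s.
With the tool pointing down it reaches from about 400 to 825 mm from the base axis. Payload 7 kg.
Tool frame: the origin (TCP) lies midway between the tips of the shut fingers; the grasp point (between the pads) lies 19 mm behind it; z points along the fingers, y is the direction in which the jaws open and shut (so a half turn about z gives the same grasp; the last joint's range is limited). The gripper opens to 88 mm and grips with 3 to 60 N. Pads are 19 mm wide; open, the fingers measure 130 mm over their backs; the gripper's body (78 mm by 193 mm) begins 47 mm behind the grasp point.
Start: joints at [1.411, 0.359, 0.012, 0, -1.224, -0.288], TCP at [292.269, 608.419, 226.561] pointing down, gripper open.
Joint ranges: [-3.07, 3.07], [-1.43, 2.12], [-1.02, 1.25], [-3.03, 1.67], [-3.05, -0], [-3.03, 3.03]. Speed limits (rad/s): [2.39, 2.39, 3.01, 3.14, 3.14, 3.14].

## Interface

Orientations are given as a unit quaternion [x, y, z, w].
In Python, from rig import read_state, capture, camera_model, sign_off gives the robot as it stands.
- The arm moves only by the tool drive_tool, never from a script. Its argument "rows" is a list that holds one entry, the list of rows, each a list of 6 numbers: the shift along the tool's x, y, z in m, then the turn, a rotation vector about the tool's x, y, z in degrees. In form: [[[x, y, z, rx, ry, rz], ...]]. A call has 1 to 8 rows; each row shifts and turns the pose as measured when the row begins, along the tool's axes as they then stand; what a row does not reach is not made up. A row lasts 1/8 s, in which the tool goes at most 62.5 mm and 10.7 degrees, less where a joint would pass 70% of its speed; a pose out of reach is approached as far as the arm can. A call is refused whole if a number of a shift passes 0.0625 or a number of a turn 10.7, either way. A call with a gripper value outside its range is refused whole. "claw" is the opening, from 0 (shut) to 1 (fully open), set as the call begins (left out, the last holds). The fingers move at their own pace and stop on an object; "grip_force" is the grip in N (left out, the last holds). Time passes only in rows, so rows that do not move let the fingers close. It gives the time, the measured TCP pose, the force and the opening at its end, in the units of the state.
- read_state(): the state, without advancing time (a new reading comes with each control period).
- capture(name): name is "scene" or "top"; returns the picture (480x640x3 uint8, red, green, blue); there is no depth.
- camera_model(name): a dict with "fx", "fy", "cx", "cy" (pixels), "rvec" (rotation vector, rad) and "tvec" (3), from world to camera coordinates, as OpenCV has them. Camera axes: x right, y down, z forward; pixel columns grow to the right and rows downward; lengths in mm; the calibration is good to about 2 mm. A picture is of the moment at which its call begins. camera_model takes no time and is no camera call.
- sign_off(): hands the job in, once; it reports no verdict.
The state is a dict: "time_s": time; "joints": joint angles; "qd": joint speeds; "tau": joint torques, N m; "position": TCP position; "eef_rot": TCP orientation; "contact_force": force on the tool from outside, world axes, zero at the start; "wrist_torque": the same for the moment, N m; "gripper_width": finger opening in mm.
Only numpy, scipy, OpenCV 4.12 (cv2) and the standard library are available. Lean on these libraries where they do the work, as an engineer would, in place of code of your own. Each camera call takes 0.05 s, during which the arm holds its last target. There are 200 camera calls.

## Working session

There is one attempt and no reset: what is moved stays moved. The work goes in short steps, Python scripts to look and compute and a tool call to move; the robot and the scene stay as the last step left them, time stands still between calls to the robot, and variables do not carry over. Pictures are saved under pics/ and viewed, about 8 in all and at most 12, crops included, and the job is handed in when it is done.

Besides the shell and the picture viewer there is one more tool, called after "Emit:" as name(argument=value, ...), one argument or row to a line, values as JSON. drive_tool: Moves the arm, as the interface text tells. Its arguments: {"type":"object","properties":{"rows":{"type":"array","items":{"type":"array","items":{"type":"array","items":{"type":"number"}}}},"claw":{"type":"number"},"grip_force":{"type":"number"}},"required":["rows"]}

```bash
mkdir -p pics; ls; cat > h.py <<'E'
import numpy as np, cv2
from rig import *
def proj(name,P):
    m=camera_model(name);K=np.array([[m['fx'],0,m['cx']],[0,m['fy'],m['cy']],[0,0,1]],float)
    return cv2.projectPoints(np.array(P,float).reshape(-1,3),np.array(m['rvec'],float),np.array(m['tvec'],float),K,None)[0].reshape(-1,2)
def ray(name,uv,z):
    m=camera_model(name);R=cv2.Rodrigues(np.array(m['rvec'],float))[0];t=np.array(m['tvec'],float).ravel()
    C=-R.T@t;d=R.T@np.array([(uv[0]-m['cx'])/m['fx'],(uv[1]-m['cy'])/m['fy'],1.])
    return C+d*(z-C[2])/d[2]
def snap(name,f):
    im=capture(name);cv2.imwrite('pics/'+f,im[:,:,::-1]);return im
E
python3 - <<'E'
from h import *
print(read_state())
for n in('scene','top'):
    snap(n,n+'0.png');m=camera_model(n);R=cv2.Rodrigues(np.array(m['rvec'],float))[0];print(n,m,-R.T@np.array(m['tvec'],float).ravel())
E
```

```text
pics
{'time_s': 0.0, 'joints': array([ 1.41112260e+00,  3.59393330e-01,  1.10633824e-02, -3.38035690e-04,
       -1.22408990e+00, -2.88121672e-01]), 'qd': array([-8.32727051e-04,  1.11639674e-03,  6.08506481e-05, -1.22841350e-03,
        1.21873870e-03, -1.62244372e-04]), 'tau': array([-1.11808067e-04, -5.82728577e+01,  2.93045461e+01,  6.99710771e+00,
        6.76569500e-03, -1.66954387e-04]), 'position': array([292.06564774, 608.00576429, 225.62266628]), 'eef_rot': array([ 9.75026329e-01, -2.22087760e-01, -1.06487833e-04,  8.20285820e-04]), 'contact_force': array([-0.79723353,  0.15042408, -0.11273571]), 'wrist_torque': array([ 0.07137355, -0.0268385 ,  0.00255891]), 'gripper_width': 87.55395372281662}
scene {'fx': 504.83900006771245, 'fy': 504.83900006771245, 'cx': 312.0560537258945, 'cy': 233.10558593436556, 'rvec': array([ 1.94547121, -0.91916973,  0.53508255]), 'tvec': array([-406.54958989,  295.282564  ,  662.28468128])} [ -71.99880191 -576.43494752  594.671577  ]
top {'fx': 539.0777233840319, 'fy': 539.0777233840319, 'cx': 322.3805490359208, 'cy': 241.18853547809434, 'rvec': array([ 2.1719498 , -2.16737044,  0.08643248]), 'tvec': array([ -91.12048886,  559.96225924, 1053.71003656])} [ 462.43216085 -102.0161517  1099.05173573]
```

View pics/scene0.png

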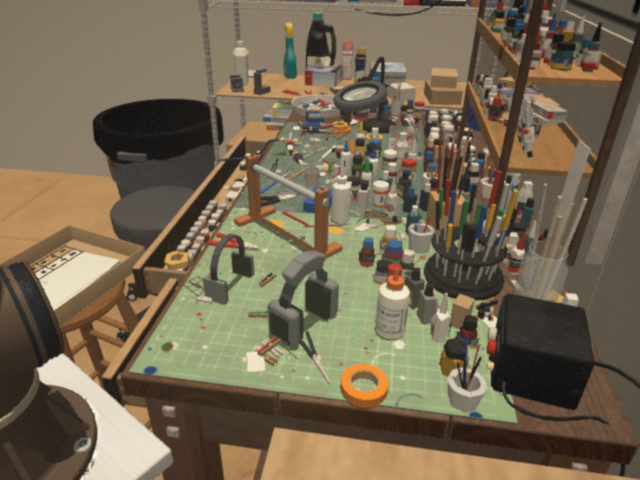

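View pics/top0.png

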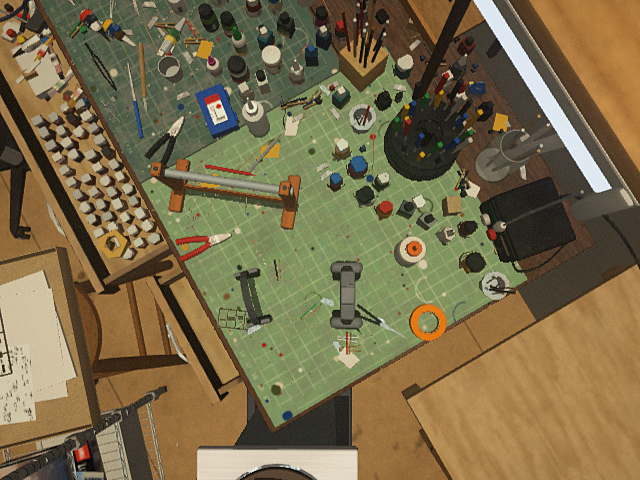

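Scene: the ear defenders stand at about (303,290), the slim headphones at about (228,265), and the stand's bar runs (258,165) to (325,192). Top: the defenders' cups are near (346,268) and (346,322), and the bar runs (187,177) to (283,189). I'll zoom in to measure.

```bash
python3 - <<'E'
from h import *
a=cv2.imread('pics/top0.png');b=cv2.imread('pics/scene0.png')
A=cv2.resize(a[245:345,300:400],None,fx=4,fy=4,interpolation=2)
B=cv2.resize(a[150:240,145:315],None,fx=4,fy=4,interpolation=2)[:360,:680]
C=cv2.resize(b[240:355,260:350],None,fx=3,fy=3,interpolation=2)
D=np.zeros((600,800,3),np.uint8)
D[:300,:300]=cv2.resize(A,(300,300));D[300:300+int(90*3.3),:561]=cv2.resize(B,(561,297));D[:345,500:770]=C
cv2.imwrite('pics/z.png',D)
for n,uvz in (('top',[(347,290,144),(346,268,74),(346,322,74),(187,177,145),(283,189,145),(250,297,112)]),):
  for u,v,z in uvz: print(u,v,z,ray(n,(u,v),z).round(1))
E
```

```text
347 290 144 [ 462.9 -134.9  144. ]
346 268 74 [ 504.6 -135.5   74. ]
346 322 74 [ 403.  -135.4   74. ]
187 177 145 [665.  152.9 145. ]
283 189 145 [643.2 -20.4 145. ]
250 297 112 [449.8  40.9 112. ]
```

View pics/z.png

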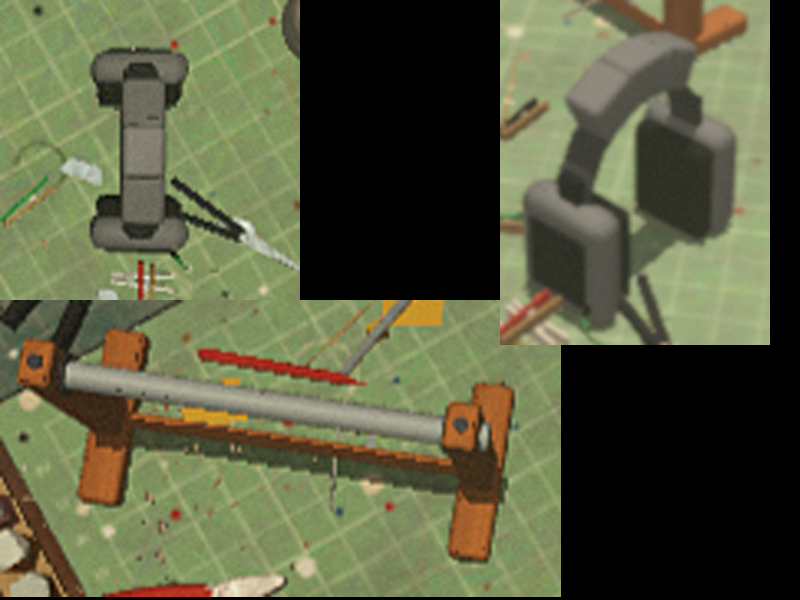

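```bash
python3 - <<'E'
from h import *
pl=ray('top',(156.5,169.1),162);pr=ray('top',(285,188.5),162)
print(pl,pr,np.linalg.norm(pl-pr),(pl+pr)/2)
S=(pl+pr)/2; d=(pl-pr)/np.linalg.norm(pl-pr); print('stand yaw of y axis from +y deg',np.degrees(np.arctan2(-d[0],d[1])))
p=ray('top',(348,294.8),144);print('pad',p)
c1=ray('top',(346.7,261),66);c2=ray('top',(346.7,328.3),66);print(c1,c2,(c1+c2)/2,np.linalg.norm(c1-c2))
def draw(im,n,pts,col):
    for q in proj(n,pts): cv2.circle(im,tuple(int(round(v*3)) for v in q),2,col,-1)
O=np.zeros((600,800,3),np.uint8)
# models
def T(o,th,L): 
    c,s=np.cos(th),np.sin(th);return np.array(L)@np.array([[c,-s,0],[s,c,0],[0,0,1]]).T+o
ed=[(sx*x,sy*31,z) for sx in(1,-1) for sy in(1,-1) for x in(30,63) for z in(0,74)]+[(sx*12,sy*13,144) for sx in(1,-1) for sy in (1,-1)]+[(0,0,116)]
d2=np.array([-d[1],d[0]])
st=[(0,y,145) for y in np.linspace(-107,107,8)]+[(sx*9,y,162) for y in(-125,-107,107,125) for sx in(1,-1)]+[(sx*55,y,16) for sx in(1,-1) for y in(-116,116)]
o=np.array([p[0],p[1],0]);thS=np.arctan2(-d[0],d[1])
for n,b1,b2,dst in(('top',(280,240,413,350),(145,150,320,250),0),('scene',(250,230,383,360),(220,140,353,270),1)):
    im=cv2.resize(cv2.imread(f'pics/{n}0.png'),None,fx=3,fy=3,interpolation=2)
    draw(im,n,T(o,0,ed),(0,0,255));draw(im,n,T(np.array([S[0],S[1],0]),thS,st),(255,0,0))
    for k,b in enumerate((b1,b2)):
        c=im[b[1]*3:b[3]*3,b[0]*3:b[2]*3];c=c[:300 if dst==0 else 390,:400 if k==0 else 400]
        c=c[:300]if dst==0 else cv2.resize(c,None,fx=.76,fy=.76)
        O[dst*300:dst*300+c.shape[0],k*400:k*400+c.shape[1]]=c[:300]
cv2.imwrite('pics/fit.png',O)
E
```

```text
[675.56041908 203.00330472 162.        ] [640.82683187 -25.34671506 162.        ] 230.97652178041753 [658.19362548  88.82829483 162.        ]
stand yaw of y axis from +y deg -8.648782612168127
pad [ 454.52876913 -136.67413882  144.        ]
[ 518.35587637 -137.12301032   66.        ] [ 390.6847802  -136.93453737   66.        ] [ 454.52032829 -137.02877384   66.        ] 127.67123527712526
```

View pics/fit.png

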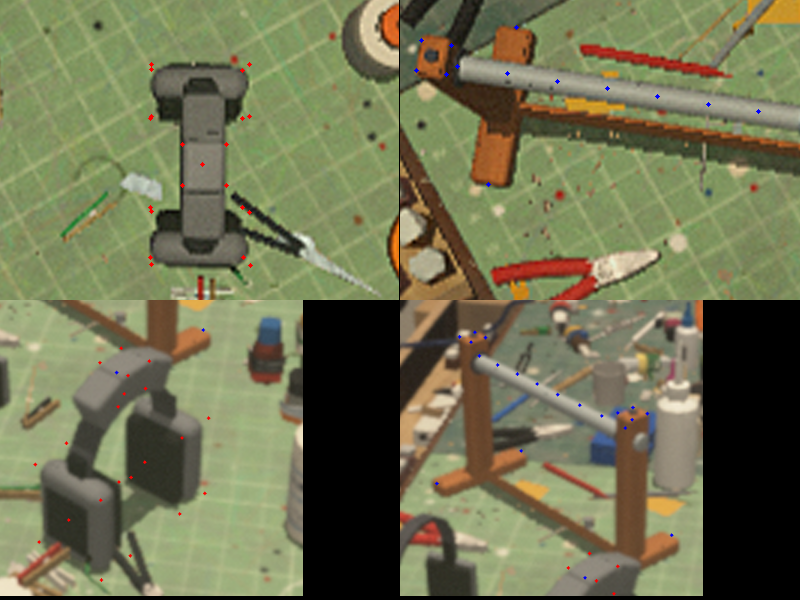

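The overlay matches: the ear defenders are at (454.5, -137) with yaw about 0, and the stand is at (658, 89) with yaw -8.65°. Next I'll look for the lamp knob, to be safe.

```bash
python3 - <<'E'
from h import *
a=cv2.imread('pics/top0.png');b=cv2.imread('pics/scene0.png')
D=np.zeros((600,800,3),np.uint8)
D[:600,:400]=cv2.resize(a[0:300,440:640],None,fx=2,fy=2,interpolation=2)
D[:400,400:]=cv2.resize(b[0:200,340:540],None,fx=2,fy=2,interpolation=2)
D[400:600,400:600]=b[100:300,440:640]
cv2.imwrite('pics/knob.png',D)
for n in('top','scene'): print(n,proj(n,[(x,y,530) for x in(450,600,750) for y in(-150,-250,-350,-450)]).round(0).tolist())
E
```

```text
top [[374.0, 302.0], [470.0, 303.0], [566.0, 303.0], [662.0, 303.0], [373.0, 162.0], [467.0, 162.0], [561.0, 162.0], [655.0, 162.0], [372.0, 28.0], [464.0, 27.0], [555.0, 27.0], [647.0, 27.0]]
scene [[311.0, -4.0], [381.0, 3.0], [465.0, 11.0], [571.0, 21.0], [378.0, -12.0], [443.0, -7.0], [519.0, -1.0], [610.0, 6.0], [428.0, -18.0], [488.0, -14.0], [557.0, -9.0], [637.0, -4.0]]
```

View pics/knob.png

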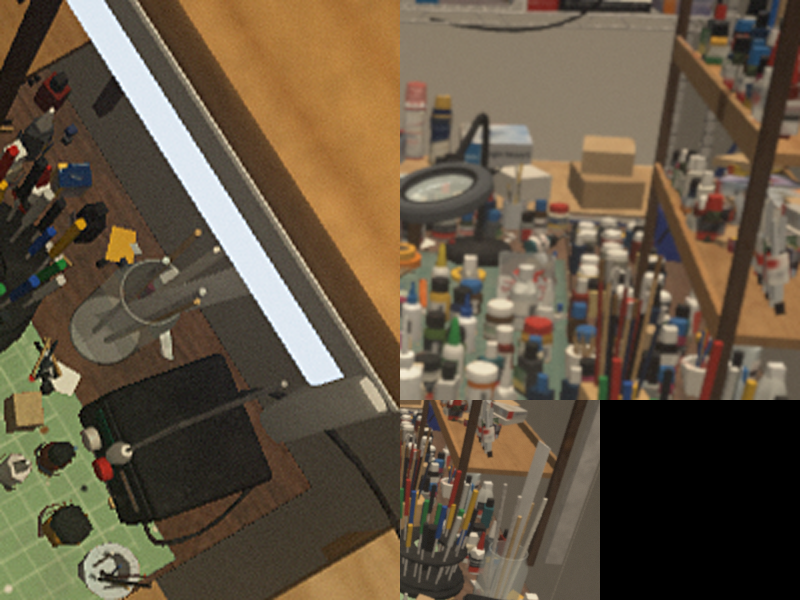

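The knob shows in the top view at about (500,226), so it is near (530, -283) at z 530. That is well to the right of everything I do. Moving to the defenders now.

Emit:
drive_tool(
  rows=[
    [[0.04,0.022,0,0,0,-8.5],[0.04,0.025,0,0,0,-8.5],[0.035,0.03,0,0,0,-8.6],[0.028,0.045,0,0,0,0],[0.028,0.045,0,0,0,0],[0.028,0.045,0,0,0,0],[0.02,0.055,0,0,0,0],[0.01,0.055,0,0,0,0]],
  ],
  claw=1,
)

```text
time_s: 1.1
position: [501.1, 249.0, 222.1]
eef_rot: [1.0, 0.01, -0.002, 0.004]
contact_force: [0.5, -1.2, 0.1]
gripper_width: 87.4
```

```bash
cat > rel.py <<'E'
# usage: rel.py x y z phi_deg -> total shift in tool axes (m) and turn rotvec (deg) to a tool-down pose
import sys
from h import *
from scipy.spatial.transform import Rotation as Ro
x,y,z,ph=map(float,sys.argv[1:]);s=read_state();R=Ro.from_quat(s['eef_rot'])
T=Ro.from_euler('z',ph,degrees=True)*Ro.from_euler('x',180,degrees=True)
print('shift',(R.inv().apply(np.array([x,y,z])-s['position'])/1000).round(4),'turn',(R.inv()*T).as_rotvec(degrees=True).round(2))
print(s['time_s'],s['position'].round(1),s['joints'].round(2),s['contact_force'].round(1),s['wrist_torque'].round(2),s['gripper_width'])
E
python3 rel.py 454.5 -137 226 0
```

```text
shift [-0.0542  0.385  -0.0008] turn [0.43 0.24 1.13]
1.1 [501.1 249.  222.1] [ 0.81  0.18 -0.25  0.   -1.15  0.78] [ 0.5 -1.2  0.1] [-0.02 -0.16  0.04] 87.41525780503967
```

Emit:
drive_tool(
  rows=[
    [[0,0.05,0,0.4,0.2,1.1],[-0.005,0.05,0,0,0,0],[-0.005,0.05,0,0,0,0],[-0.008,0.05,0,0,0,0],[-0.008,0.05,0,0,0,0],[-0.008,0.05,0,0,0,0],[-0.009,0.05,0,0,0,0],[-0.009,0.035,0,0,0,0]],
  ],
)

```text
time_s: 2.1
position: [445.5, -150.0, 221.4]
eef_rot: [1.0, -0.001, -0.002, 0.001]
contact_force: [0.2, 1.1, 0.3]
gripper_width: 87.6
```

```bash
python3 rel.py 454.5 -137 190 0
```

```text
shift [ 0.0091 -0.013   0.0313] turn [ 0.09  0.18 -0.09]
2.1 [ 445.5 -150.   221.4] [ 0.1   0.02 -0.43  0.   -1.13  1.47] [0.2 1.1 0.3] [-0.04 -0.09  0.01] 87.57809584490343
```

Emit:
drive_tool(
  rows=[
    [[0.005,-0.007,0,0,0,0],[0.004,-0.006,0,0,0,0],[0,0,0.015,0,0,0],[0,0,0.015,0,0,0],[0,0,0,0,0,0],[0,0,0,0,0,0]],
  ],
)

```text
time_s: 2.85
position: [453.6, -135.7, 187.8]
eef_rot: [1.0, -0.001, -0.003, 0.001]
contact_force: [0.2, 1.6, 0.2]
gripper_width: 87.9
```

```bash
python3 rel.py 454.5 -137 126 0
```

```text
shift [0.0013 0.0012 0.0618] turn [ 0.06  0.35 -0.07]
2.85 [ 453.6 -135.7  187.8] [ 0.13  0.06 -0.47  0.   -1.05  1.44] [0.2 1.6 0.2] [-0.09 -0.05  0.01] 87.873892058068
```

Emit:
drive_tool(
  rows=[
    [[0.001,0.001,0.02,0,0.3,0],[0,0,0.02,0,0,0],[0,0,0.013,0,0,0],[0,0,0.006,0,0,0],[0,0,0,0,0,0]],
  ],
)

```text
time_s: 3.48
position: [456.6, -135.9, 129.1]
eef_rot: [1.0, 0.001, 0.002, 0.001]
contact_force: [-0.8, 0.1, 0.7]
gripper_width: 87.5
```

```bash
python3 rel.py 454.5 -137 126 0;python3 -c "
from h import *
s=snap('scene','g.png');t=snap('top','gt.png')
D=np.zeros((450,800,3),np.uint8)
D[:400,:400]=cv2.resize(s[200:360,230:390],(400,400),interpolation=2);D[:400,400:]=cv2.resize(t[220:360,270:410],(400,400),interpolation=2)
cv2.imwrite('pics/g2.png',D[:,:,::-1])"
```

```text
shift [-0.0021  0.0011  0.0031] turn [ 0.07 -0.19  0.07]
3.475 [ 456.6 -135.9  129.1] [ 0.13  0.12 -0.55  0.   -0.89  1.44] [-0.8  0.1  0.7] [-0.05  0.01  0.04] 87.53729496852793
```

View pics/g2.png

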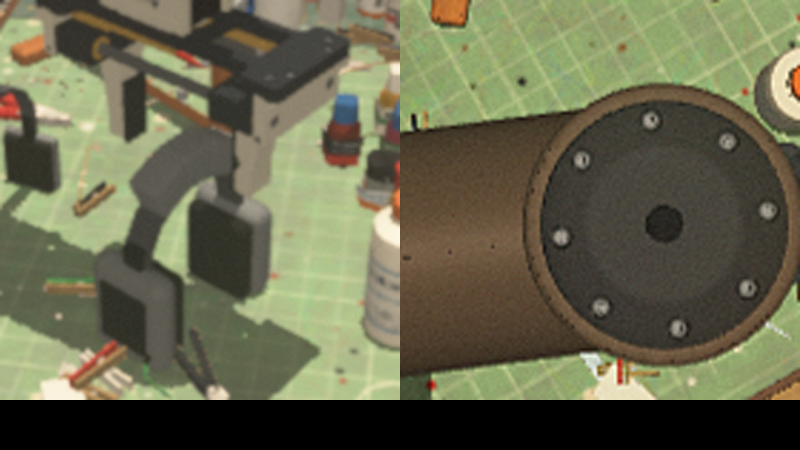

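The fingers straddle the crown pad, with the left finger at about (130,100) and the right at about (255,150) in the crop. I'll lower the last 2 mm and close.

Emit:
drive_tool(
  rows=[
    [[-0.002,0.001,0.002,0,0,0],[0,0,0,0,0,0],[0,0,0,0,0,0],[0,0,0,0,0,0],[0,0,0,0,0,0],[0,0,0,0,0,0]],
  ],
  claw=0,
  grip_force=25,
)

```text
time_s: 4.32
position: [455.5, -137.0, 128.7]
eef_rot: [1.0, 0.001, 0.003, 0.001]
contact_force: [0.3, 0.4, 0.9]
gripper_width: 33.2
```

Emit:
drive_tool(
  rows=[
    [[0,0,-0.01,0,0,0],[0,0,-0.02,0,0,0],[0,0,-0.02,0,0,0],[0,0,0,0,0,0]],
  ],
)

```text
time_s: 4.82
position: [454.3, -136.8, 180.6]
eef_rot: [1.0, 0.0, 0.002, 0.0]
contact_force: [-0.4, -0.5, -2.7]
gripper_width: 25.9
```

```bash
python3 rel.py 460 -120 330 -8.65
```

```text
shift [ 0.0064 -0.0167 -0.1494] turn [ 0.02 -0.27  8.69]
4.825 [ 454.3 -136.8  180.6] [ 0.12  0.06 -0.49  0.   -1.02  1.45] [-0.4 -0.5 -2.7] [0.04 0.11 0.03] 25.86824821410539
```

Emit:
drive_tool(
  rows=[
    [[0,0,-0.02,0,0,0],[0,0,-0.03,0,0,0],[0,0,-0.03,0,0,0],[0,0,-0.03,0,0,0],[0,0,-0.03,0,0,0],[0,0,-0.01,0,0,3],[0,0,0,0,0,3],[0,0,0,0,0,2.5]],
  ],
)

```text
time_s: 5.82
position: [450.0, -135.6, 327.7]
eef_rot: [0.997, -0.077, -0.003, -0.001]
contact_force: [0.2, 0.1, -3.0]
gripper_width: 25.8
```

```bash
python3 rel.py 658 89 330 -8.65;python3 -c "
from h import *
s=snap('scene','h.png')
cv2.imwrite('pics/h2.png',cv2.resize(s[80:330,180:430],(600,600),interpolation=2)[:,:,::-1])"
```

```text
shift [ 0.1712 -0.2538 -0.0032] turn [-0.08  0.4  -0.14]
5.825 [ 450.  -135.6  327.7] [ 0.12 -0.04 -0.24 -0.   -1.37  1.29] [ 0.2  0.1 -3. ] [ 0.01 -0.   -0.02] 25.778684379463563
```

View pics/h2.png

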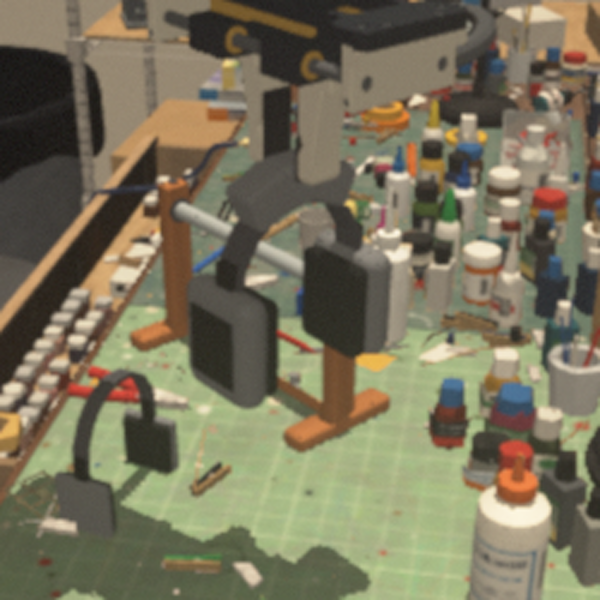

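The defenders are held level and centred in the jaws, with their underside about 200 mm up and clear of the posts. I'll carry them over the bar.

Emit:
drive_tool(
  rows=[
    [[0.012,-0.018,0,0,0.4,0],[0.022,-0.033,0,0,0,0],[0.025,-0.037,-0.002,0,0,0],[0.025,-0.037,-0.002,0,0,0],[0.025,-0.037,0,0,0,0],[0.022,-0.033,0,0,0,0],[0.018,-0.026,0,0,0,0],[0.01,-0.015,0,0,0,0]],
  ],
)

```text
time_s: 6.88
position: [649.7, 85.4, 324.5]
eef_rot: [0.997, -0.075, -0.003, -0.0]
contact_force: [0.1, -0.1, -2.7]
gripper_width: 25.6
```

```bash
python3 rel.py 658 89 320 -8.65
```

```text
shift [ 0.0077 -0.0048  0.0045] turn [-0.01  0.34  0.05]
6.875 [649.7  85.4 324.5] [ 0.43  0.29  0.13 -0.   -1.42  1.  ] [ 0.1 -0.1 -2.7] [-0.19 -0.05 -0.03] 25.593032352998424
```

Emit:
drive_tool(
  rows=[
    [[0.008,-0.004,0,0,0.3,0],[0,0,0,0,0,0],[0,0,0,0,0,0],[0,0,0,0,0,0]],
  ],
)

```text
time_s: 7.38
position: [657.9, 87.9, 323.5]
eef_rot: [0.997, -0.075, -0.001, 0.0]
contact_force: [-0.1, -0.5, -2.8]
gripper_width: 25.6
```

```bash
python3 rel.py 658 89 320 -8.65;python3 -c "
from h import *
s=snap('scene','i.png');t=snap('top','it.png')
D=np.zeros((400,800,3),np.uint8)
D[:400,:400]=cv2.resize(s[60:260,210:410],(400,400),interpolation=2);D[:400,400:]=cv2.resize(t[100:260,140:300],(400,400),interpolation=2)
cv2.imwrite('pics/i2.png',D[:,:,::-1])"
```

```text
shift [-0.     -0.0011  0.0035] turn [0.03 0.12 0.07]
7.375 [657.9  87.9 323.5] [ 0.43  0.3   0.15 -0.   -1.42  1.  ] [-0.1 -0.5 -2.8] [-0.04 -0.02  0.05] 25.631873305688178
```

View pics/i2.png

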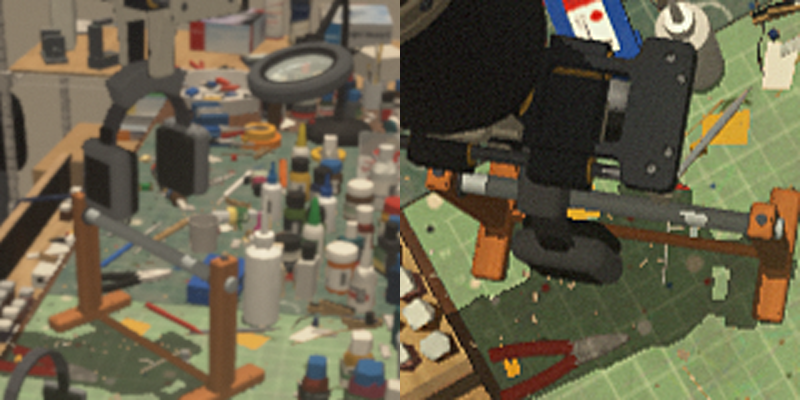

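Emit:
drive_tool(
  rows=[
    [[0,-0.001,0.02,0,0,0],[0,0,0.025,0,0,0],[0,0,0.025,0,0,0],[0,0,0.025,0,0,0],[0,0,0.02,0,0,0],[0,0,0.005,0,0,0],[0,0,0,0,0,0]],
  ],
)

```text
time_s: 8.35
position: [658.3, 87.2, 204.7]
eef_rot: [0.997, -0.076, 0.002, -0.001]
contact_force: [-0.3, -0.2, -1.7]
gripper_width: 25.9
```

```bash
python3 rel.py 658 89 170 -8.65;python3 -c "
from h import *
s=snap('scene','j.png');t=snap('top','jt.png')
D=np.zeros((400,800,3),np.uint8)
D[:400,:400]=cv2.resize(s[100:260,210:370],(400,400),interpolation=2);D[:400,400:]=cv2.resize(t[100:260,140:300],(400,400),interpolation=2)
cv2.imwrite('pics/j2.png',D[:,:,::-1])"
```

```text
shift [-0.0007 -0.0017  0.0347] turn [-0.15 -0.24 -0.03]
8.35 [658.3  87.2 204.7] [ 0.42  0.35 -0.05  0.   -1.16  0.99] [-0.3 -0.2 -1.7] [-0.   -0.02 -0.01] 25.903453700515524
```

View pics/j2.png

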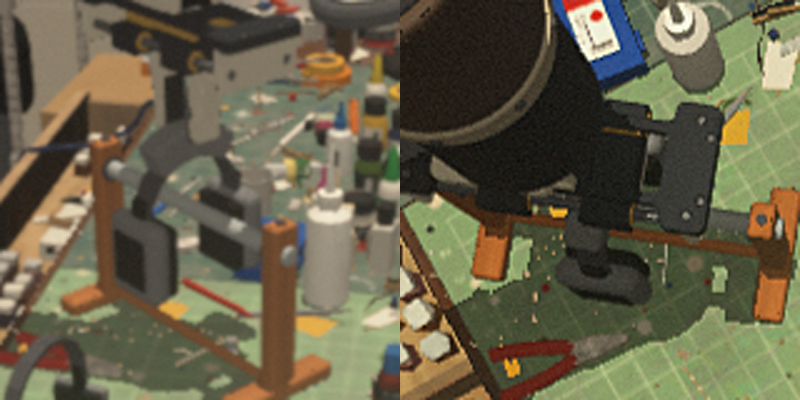

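One cup is on each side of the bar, at about (145,255) and (230,225) in the crop. I'll lower until the band touches.

Emit:
drive_tool(
  rows=[
    [[0,-0.001,0.015,0,0,0],[0,0,0.013,0,0,0],[0,0,0.006,0,0,0],[0,0,0.002,0,0,0],[0,0,0.002,0,0,0]],
  ],
)

```text
time_s: 9.07
position: [659.5, 88.7, 165.8]
eef_rot: [0.997, -0.076, 0.003, -0.002]
contact_force: [0.5, -1.1, -2.4]
gripper_width: 25.3
```

Emit:
drive_tool(
  rows=[
    [[0,0,0.003,0,0,0],[0,0,0.003,0,0,0],[0,0,0,0,0,0]],
  ],
)

```text
time_s: 9.45
position: [660.9, 88.9, 164.6]
eef_rot: [0.997, -0.075, 0.006, -0.002]
contact_force: [-0.5, 0.0, -3.3]
gripper_width: 25.6
```

Emit:
drive_tool(
  rows=[
    [[-0.003,0,0.005,0,-0.6,0],[0,0,0.005,0,0,0],[0,0,0,0,0,0]],
  ],
)

```text
time_s: 9.82
position: [663.3, 89.2, 163.9]
eef_rot: [0.997, -0.073, 0.008, -0.003]
contact_force: [-0.3, 0.4, -2.0]
gripper_width: 25.8
```

```bash
python3 rel.py 658 89 157 -8.65
```

```text
shift [-0.0053  0.001   0.0068] turn [-0.41 -0.86  0.23]
9.825 [663.3  89.2 163.9] [ 0.43  0.38 -0.1   0.   -1.07  1.  ] [-0.3  0.4 -2. ] [-0.03  0.23 -0.02] 25.769644704019434
```

The tool isn't following (it creeps in +x although commanded in -x), so I'll look before pushing further.

```bash
python3 -c "
from h import *
r=read_state();print(r['tau'].round(2),r['qd'].round(4),r['wrist_torque'])
s=snap('scene','k.png');t=snap('top','kt.png')
D=np.zeros((600,800,3),np.uint8)
D[:600,:400]=cv2.resize(s[60:285,210:360],(400,600),interpolation=2);D[:300,400:]=cv2.resize(t[60:360,0:400],(400,300));D[300:,400:]=cv2.resize(s[0:360,100:580],(400,300))
cv2.imwrite('pics/k2.png',D[:,:,::-1])"
```

```text
[ -0.14 -60.93  29.53   7.35   0.28  -0.  ] [ 0.0007 -0.0115  0.0126  0.0063 -0.0191  0.0009] [-0.02803246  0.2252042  -0.02159891]
```

View pics/k2.png

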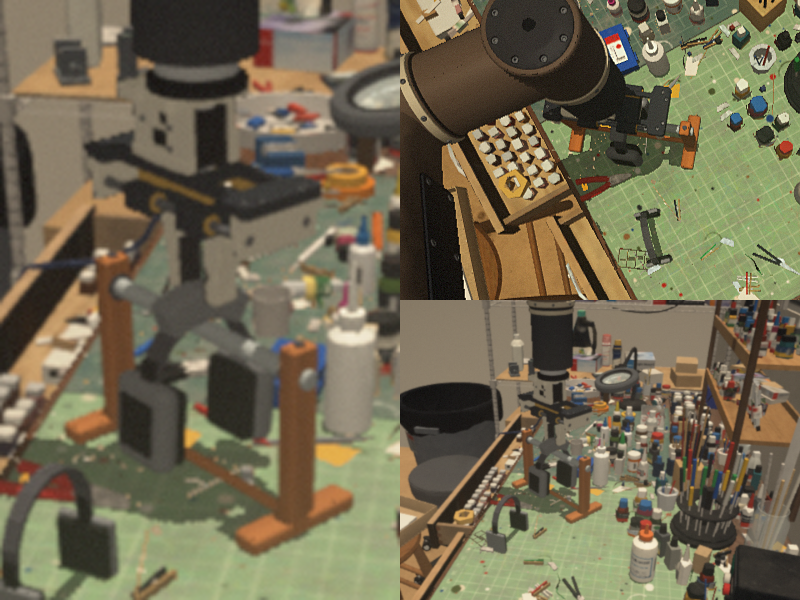

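Nothing is blocking the arm, and the band looks to be at the bar already: I gripped a few mm higher because the fingers were still closing as I lifted. I'll raise slightly, re-level, then test contact with one push.

Emit:
drive_tool(
  rows=[
    [[-0.002,0,-0.004,0,0,0],[-0.004,0,0,-0.3,-0.9,0.2],[0,0,0,0,0,0],[0,0,0,0,0,0]],
  ],
)

```text
time_s: 10.42
position: [655.5, 90.0, 164.9]
eef_rot: [0.997, -0.076, -0.003, -0.0]
contact_force: [0.2, -0.2, -2.1]
gripper_width: 25.5
```

```bash
python3 rel.py 658 89 164 -8.65
```

```text
shift [0.0026 0.0006 0.0008] turn [ 0.01  0.37 -0.01]
10.425 [655.5  90.  164.9] [ 0.43  0.38 -0.1  -0.   -1.1   0.99] [ 0.2 -0.2 -2.1] [-0.04 -0.08 -0.03] 25.466418668611958
```

Emit:
drive_tool(
  rows=[
    [[0,0,0.006,0,0,0],[0,0,0.006,0,0,0]],
  ],
)

```text
time_s: 10.68
position: [660.5, 89.7, 162.9]
eef_rot: [0.997, -0.074, 0.004, -0.0]
contact_force: [-10.5, 0.2, 27.5]
gripper_width: 25.8
```

```bash
python3 rel.py 658 89 164 -8.65
```

```text
shift [-0.0024  0.0011 -0.0011] turn [-0.06 -0.41  0.2 ]
10.675 [660.5  89.7 162.9] [ 0.43  0.38 -0.1   0.   -1.08  0.99] [-10.5   0.2  27.5] [-0.04  3.64 -0.02] 25.818462841973847
```

Contact confirmed at 27 N upward, so the band sits on the bar. I'll relax, let go and rise.

Emit:
drive_tool(
  rows=[
    [[-0.002,0,-0.002,0,-0.4,0],[0,0,0,0,0,0],[0,0,0,0,0,0]],
  ],
)

```text
time_s: 11.05
position: [658.6, 90.1, 165.5]
eef_rot: [0.997, -0.074, 0.001, -0.001]
contact_force: [-0.3, -0.1, -3.0]
gripper_width: 25.6
```

Emit:
drive_tool(
  rows=[
    [[0,0,0,0,0,0],[0,0,0,0,0,0],[0,0,0,0,0,0],[0,0,0,0,0,0],[0,0,0,0,0,0],[0,0,0,0,0,0],[0,0,0,0,0,0],[0,0,0,0,0,0]],
  ],
  claw=1,
)

```text
time_s: 12.05
position: [658.9, 90.0, 165.1]
eef_rot: [0.997, -0.074, 0.001, -0.001]
contact_force: [-0.5, 0.1, -0.0]
gripper_width: 87.2
```

Emit:
drive_tool(
  rows=[
    [[0,0,-0.02,0,0,0],[0,0,-0.03,0,0,0],[0,0,-0.04,0,0,0],[0,0,-0.04,0,0,0],[0,0,-0.03,0,0,0],[0,0,0,0,0,0],[0,0,0,0,0,0],[0,0,0,0,0,0]],
  ],
)

```text
time_s: 13.05
position: [657.7, 89.5, 328.0]
eef_rot: [0.997, -0.074, -0.001, -0.0]
contact_force: [-0.6, 0.5, -0.8]
gripper_width: 87.9
```

```bash
python3 -c "
from h import *
s=snap('scene','l.png');t=snap('top','lt.png')
D=np.zeros((600,800,3),np.uint8)
D[:600,:400]=cv2.resize(s[100:325,190:340],(400,600),interpolation=2);D[:400,400:]=cv2.resize(t[140:340,140:340],(400,400),interpolation=2)
cv2.imwrite('pics/l2.png',D[:,:,::-1]);print(read_state()['time_s'])"
```

```text
13.15
```

View pics/l2.png

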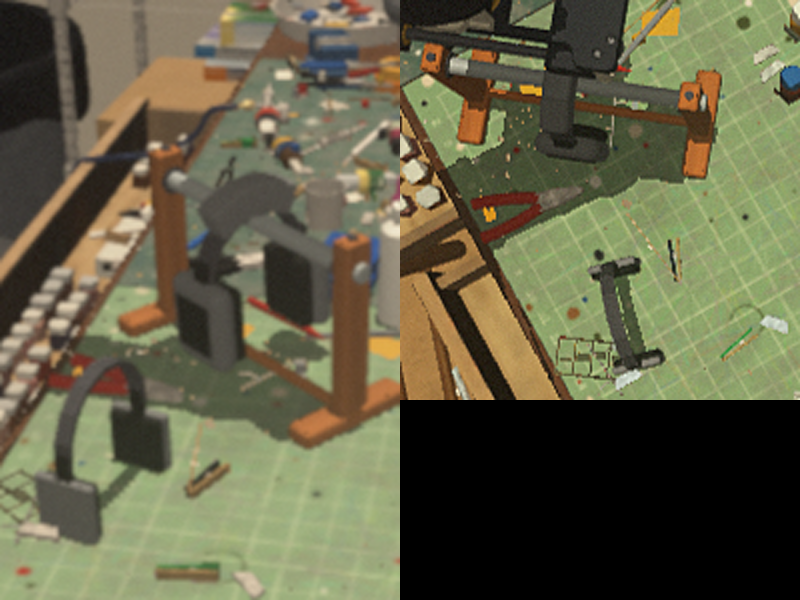

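The defenders hang on the bar between the posts with a cup on each side, and the slim headphones are still standing. I'll wait and check that nothing is swinging.

Emit:
drive_tool(
  rows=[
    [[0,0,0,0,0,0],[0,0,0,0,0,0],[0,0,0,0,0,0],[0,0,0,0,0,0],[0,0,0,0,0,0],[0,0,0,0,0,0],[0,0,0,0,0,0],[0,0,0,0,0,0]],
  ],
)

```text
time_s: 14.15
position: [657.5, 89.5, 326.6]
eef_rot: [0.997, -0.074, -0.002, 0.0]
contact_force: [0.3, -0.1, -0.5]
gripper_width: 87.3
```

```bash
python3 -c "
from h import *
a=cv2.imread('pics/l.png')[:,:,::-1].astype(float)
f=[snap('scene','m%d.png'%i).astype(float) for i in range(5)]
r=np.s_[160:240,250:320];q=np.s_[230:310,190:260]
for b in [a]+f[1:]: print(abs(b[r]-f[0][r]).mean().round(2),abs(b[q]-f[0][q]).mean().round(2), cv2.phaseCorrelate(f[0][r].mean(2),b[r].mean(2)))
print(read_state()['time_s'],read_state()['contact_force'])"
```

```text
2.5 1.4 ((0.26741081240957243, 0.013523439996802722), 1.0039805679562972)
2.15 1.31 ((0.1590419836722461, -0.0021360877320830696), 1.0174284624953804)
3.58 1.32 ((0.36460441002529365, -0.08022785475068872), 0.9720196803275073)
5.48 1.34 ((0.45256067079726137, -0.07839945597568487), 0.8466604500516514)
7.3 1.34 ((0.3067832754886979, -0.0586188694278178), 0.6675928664361995)
14.4 [-0.19605372 -0.60201702 -0.50772475]
```

It's still swinging. I'll let it settle.

Emit:
drive_tool(
  rows=[
    [[0,0,0,0,0,0],[0,0,0,0,0,0],[0,0,0,0,0,0],[0,0,0,0,0,0],[0,0,0,0,0,0],[0,0,0,0,0,0],[0,0,0,0,0,0],[0,0,0,0,0,0]],
  ],
)

```text
time_s: 15.4
position: [657.4, 89.5, 326.5]
eef_rot: [0.997, -0.074, -0.002, 0.001]
contact_force: [0.4, -1.2, -0.2]
gripper_width: 87.8
```

Emit:
drive_tool(
  rows=[
    [[0,0,0,0,0,0],[0,0,0,0,0,0],[0,0,0,0,0,0],[0,0,0,0,0,0],[0,0,0,0,0,0],[0,0,0,0,0,0],[0,0,0,0,0,0],[0,0,0,0,0,0]],
  ],
)

```text
time_s: 16.4
position: [657.4, 89.5, 326.5]
eef_rot: [0.997, -0.074, -0.002, 0.001]
contact_force: [0.1, 0.6, 0.4]
gripper_width: 87.6
```

```bash
cat > sw.py <<'E'
from h import *
f=[capture('scene').astype(np.float32) for i in range(16)]
r=np.s_[185:240,250:290]
cv2.imwrite('pics/sw.png',f[-1][:,:,::-1])
def sh(b): # near cup displacement by optical flow
    g=lambda x:cv2.cvtColor(x.astype(np.uint8),cv2.COLOR_RGB2GRAY)[r]
    return cv2.calcOpticalFlowFarneback(g(f[0]),g(b),None,.5,2,15,5,7,1.5,0)[8:40,8:30].mean((0,1)).round(2).tolist()
print([sh(b) for b in f]);print([float(abs(b[r]-f[0][r]).mean().round(1)) for b in f],read_state()['time_s'])
E
python3 sw.py
```

```text
[[0.0, 0.0], [-0.009999999776482582, -0.019999999552965164], [0.0, -0.0], [-0.009999999776482582, -0.0], [-0.0, -0.009999999776482582], [0.0, -0.009999999776482582], [-0.009999999776482582, -0.0], [-0.009999999776482582, 0.009999999776482582], [0.0, -0.009999999776482582], [-0.019999999552965164, -0.019999999552965164], [-0.009999999776482582, -0.0], [-0.009999999776482582, -0.0], [-0.0, -0.0], [-0.019999999552965164, -0.019999999552965164], [-0.009999999776482582, -0.0], [-0.009999999776482582, -0.0]]
[0.0, 1.5, 1.5, 1.5, 1.5, 1.5, 1.5, 1.5, 1.5, 1.5, 1.5, 1.5, 1.5, 1.5, 1.5, 1.5] 17.2[ WARN:0@27.927] global loadsave.cpp:1063 imwrite_ Unsupported depth image for selected encoder is fallbacked to CV_8U.
```

It's still now. One last look at the settled state.

```bash
python3 -c "
from h import *
s=cv2.imread('pics/sw.png');t=snap('top','nt.png')[:,:,::-1]
D=np.zeros((600,800,3),np.uint8)
D[:600,:400]=cv2.resize(s[100:325,190:340],(400,600),interpolation=2);D[:400,400:]=cv2.resize(t[140:340,140:340],(400,400),interpolation=2)
cv2.imwrite('pics/n2.png',D)"
```

```text
(no output)
```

View pics/n2.png

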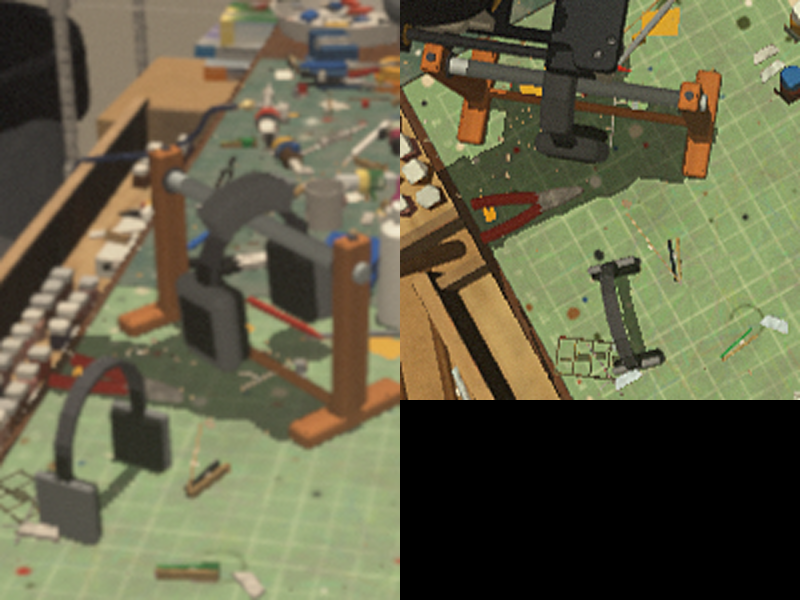

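```bash
python3 -c "
from rig import *
print(sign_off())"
```

```text
the job is handed in; nothing more can be done
None
```

The ear defenders hang by their padded band over the bar, between the two posts, with one cup on each side. I let go, raised the open gripper clear to about 327 mm, and handed the job in at about 17 s of the 38 s allowed.

- **Hang:** after release they swung a little, and the movement check at about 14 s failed. I waited about 2 s more. Over the next 0.8 s, 16 frames showed no movement beyond image noise, and the last picture shows them hanging as asked.
- **Forces:** one deliberate push to confirm the band was on the bar read 27 N upward. I saw no higher reading at the ends of moves, but I did not record the force continuously.
- **Grasp:** the grip ended up about 6 mm higher on the pad than planned, because the fingers were still closing when the lift began. The first lowering stopped short for that reason, until the push confirmed contact.
- **Surroundings:** the slim headphones stand where they were. The arm came in from the left and kept more than 100 mm away from my estimate of the lamp knob's position.

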